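# Hold a counting chamber up to the light panel

### The arm

A 7-joint arm with a two-finger parallel gripper is mounted at the origin on a cart in front of the work surface, level with it; the furniture and walls round the work are solid. World frame = base frame: x ahead of the robot, y to its left, z up, the work surface at z = 0. Lengths are in m, angles in rad, forces in N, time in s.
With the tool pointing down it reaches from about 0.425 to 0.95 m from the base axis. Payload 4.7 kg.
Tool frame: the origin (TCP) lies between the finger pads; the fingertips stand 25 mm ahead of it and the grasp point (between the pads) lies 6 mm ahead of it; z points along the fingers, y is the line along which they close (so a half turn about z gives the same grasp; the last joint's range is limited). The gripper opens to 85 mm and grips with 20 to 120 N. Pads are 22 mm wide; open, the fingers measure 114 mm over their backs; the gripper's body (76 mm by 85 mm) begins 54 mm behind the grasp point. The pads swing forward as they close: fully open they stand 13 mm farther back than shut.
Start: joints at [1.308, 0.469, -0.049, 1.532, 0.024, 1.141, -0.082], TCP at [0.156, -0.657, 0.256] pointing down, gripper open.
Joint ranges: [-2.59, 2.59], [-0.33, 1.99], [-1.39, 1.29], [0.1, 2.45], [-1.04, 4.18], [0.21, 1.99], [-2.66, 2.66]. Speed limits (rad/s): [2.57, 2.57, 3.14, 3.14, 3.14, 3.14, 3.14].

### API

Orientations are given as a 3x3 rotation matrix whose columns are the frame's x, y, z axes.
In Python, from rig import * gives the robot as it stands. Calls block until the motion is done:
- movep(position, orientation): joint-space move of the TCP to a pose.
- move_l(position, attitude=None, feed=0.15, until_force=None): straight line of the TCP; attitude=None keeps the orientation; feed is the mean speed in m/s. With until_force (N) it stops when the force on the tool has changed by that much, and returns True; else False.
- move_joints(angles): joint-space move.
- command_gripper(opening, newtons=None): finger opening in m; newtons is the grip in N (None keeps the last); returns when the fingers have stopped.
- sleep(seconds).
- inverse_kinematics(position, orientation): joint angles nearest the present ones, or None.
- sense(): the state.
- camera(name): name is "scene" or "top" or "wrist"; returns (picture, depth): 420x560x3 uint8, red, green, blue; 420x560 float32, m along the optical axis (not along the pixel's ray), 0 where there is no reading.
- camera_params(name): a dict with "K" (3x3 intrinsics, pixels), "position" and "rotation" of the camera in the world; the wrist camera has in their place "tool_from_camera" (4x4, takes a point from camera to tool coordinates, whose origin is the TCP and whose axes are the flange's). Camera axes: x right, y down, z forward; pixel columns grow to the right and rows downward; lengths in m; the calibration is good to about 2 mm. A picture is of the moment at which its call begins: read the wrist's pose just before it. camera_params takes no time and is no camera call.
A pose or a line that the arm cannot do raises Unreachable and nothing moves.
- finish_job(): hands the job in; it is judged then, once.
The state is a dict: "time_s": time; "joint_pos": joint angles; "qd": joint speeds; "joint_efforts": joint torques, N m; "position": TCP position; "tcp_rot": TCP orientation; "wrist_force": force on the tool from outside, world axes, zero at the start; "ft_torque": the same for the moment, N m; "finger_gap": finger opening in m; "gripper_force": force on a finger pad.
Only numpy, scipy, OpenCV 4.12 (cv2) and the standard library are available. Lean on these libraries where they do the work, as an engineer would, in place of code of your own. Each camera call takes 0.05 s, during which the arm holds its last target. There are 200 camera calls.

### The job

Turn the dimmer dial of the viewing station until its pointer stands on the one long tick of the scale, and let go of it. Then take the counting chamber (the wide glass plate, not the narrow metal slide) out of the draining rack, keeping the fingers off its ruled middle, and hold it up against the light for a colleague: long side up, parallel to the leaning panel, centred on it and 8 cm in front of its lit face. Finish while holding it still there; leave the metal slide in its slot and the petri dish and the pen where they lie.

Things in the scene. Friction and masses are not known exactly. Their poses are not given: they have to be found in the camera images.
- station: Grey viewing station, fixed to the bench (place and yaw vary). Origin under the centre of its base; base 150 (x) x 320 (y) x 30 mm high; its x points away from the user, y to the user's left, z up. The light panel stands on its left half, the dial lies on the right half of the base's flat top.
- panel: Square light panel on the station, 170 x 170 x 20 mm, leaning back 15 degrees; white lit face in an aluminium frame with a black centring tick in the middle of each side. Origin = centre of the lit face (station frame 30, 60, 130 mm). -x points out of the lit face, to the user and 15 degrees upward; y is level, to the user's left; z runs up the face.
- dial (a joint): Aluminium dimmer dial on the station's base, vertical axis, radians 0 to 4.71, grows as it turns clockwise seen from above; light friction (0.035 N m), stays where it is left. The scale has 11 ticks, 27 degrees apart, starting at 0; the fifth tick (value 1.885) is the long one. Its start value varies from 0.3 to 1.3.
- dial_grip (a point): Point on the dial's axis, 55 mm above the bench, the height to grip. The knob is a bar 36 mm long and 10 mm wide, from 38 to 60 mm above the bench, on a round skirt of 42 mm diameter below it. This point's x axis runs along the bar to the pointer end, z up.
- dial_pointer (a point): Pointer end of the aluminium bar (black line on it), on its top, 18 mm from the dial's axis.
- dial_mark (a point): Outer end of the long tick on the black dial plate, 36 mm from the dial's axis, 31 mm above the bench. The dial is set when the pointer points at it.
- rack: White draining rack, fixed (place and yaw vary), 150 (x) x 64 (y, 71 over its ribs) x 34 mm high, origin under its centre. Three slots, each 6.2 mm along x and 38 mm along y, at x = -45, 0 and +45 mm; slot floors 10 mm above the bench.
- chamber: Glass counting chamber, 75 x 35 x 4 mm, 40 g, standing on end in a rack slot, 51 mm of it above the rack. Origin = centre of its lower end; x is normal to its faces (4 mm), y runs across the 35 mm width between its narrow side edges, z is its length, up. The frosted ends, 25 mm long, are for handling; front and back are alike.
- chamber_middle: The ruled clear platform in the middle of the counting chamber, 22.5 mm wide and 17 mm long, not to be touched by the fingers; the side edges at this height, 6 mm wide rails, may be touched. Origin = centre of the whole chamber, 37.5 mm above its lower end; axes as the chamber's.
- micrometer: Narrow metal slide with a round window (stage micrometer), 76 mm long, 25 mm wide, 4 mm thick, standing on end in another slot. Stays. Origin = centre of its lower end.
- petri: White petri dish lying on the bench, 60 mm diameter, 15 mm high, origin under its centre. Stays.
- pen: Marker pen lying on the bench, 12 mm thick, 128 mm long, origin under its middle. Stays.
Mind the look-alikes: they are no part of the job. Of the things that look like the rack, take the one that is farthest to the robot's right at the start.

How it is judged:
By the outcome, as a careful person would: the job done as asked, in the order asked, and still so for the second after the job is handed in, while the arm keeps its last pose, push and grip.
It also fails if it takes over 51 s, if anything falls off the work surface, if the arm or the gripper's body presses on something with over 40 N, if the wrist force passes 120 N, or if a joint passes its speed limit or range.

## Working session

There is one attempt and no reset: what is moved stays moved. The work goes in short steps, each a Python script; the robot and the scene stay as the last script left them, time stands still between calls to the robot, and variables do not carry over. Pictures are saved under pics/ and viewed, at most 10 in all, crops included, and the job is handed in when it is done.

```bash
mkdir -p pics; ls
python3 - <<'E'
from rig import *
import cv2,numpy as np
for n in("scene","top"):
    p,d=camera(n);cv2.imwrite(f"pics/{n}0.png",p[:,:,::-1]);np.save(f"{n}0.npy",d)
    c=camera_params(n);print(n,c["K"],c["position"],c["rotation"])
    np.savez(f"{n}0.npz",**{k:np.array(c[k]) for k in("K","position","rotation")})
c=camera_params("wrist");print(c)
print(sense())
E
```

```text
pics
scene [[389.73309999   0.         283.24417917]
 [  0.         389.73309999 217.37766224]
 [  0.           0.           1.        ]] [ 0.14992293 -0.54198702  0.82747367] [[ 0.80723137 -0.45018565  0.38172031]
 [-0.59018628 -0.62396304  0.51220141]
 [ 0.00759364 -0.63875114 -0.76937593]]
top [[475.89058588   0.         278.85450913]
 [  0.         475.89058588 215.43258294]
 [  0.           0.           1.        ]] [ 0.3361124  -0.06794475  1.36613224] [[-0.01029249 -0.99012846  0.13978449]
 [-0.99993967  0.00965515 -0.00523686]
 [ 0.00383552 -0.13982996 -0.9901681 ]]
{'K': array([[364.46110276,   0.        , 278.43550839],
       [  0.        , 364.46110276, 210.84242544],
       [  0.        ,   0.        ,   1.        ]]), 'tool_from_camera': array([[-9.39054323e-04, -9.55554898e-01, -2.94811727e-01,
         7.50385716e-02],
       [ 9.99999456e-01, -1.03093294e-03,  1.56232606e-04,
         4.80091197e-04],
       [-4.53219951e-04, -2.94811420e-01,  9.55555347e-01,
        -1.16725535e-01],
       [ 0.00000000e+00,  0.00000000e+00,  0.00000000e+00,
         1.00000000e+00]])}
{'time_s': 0.1, 'joint_pos': array([ 1.30812592,  0.46938895, -0.04858672,  1.53355185,  0.02408049,
        1.1409778 , -0.08230596]), 'qd': array([ 0.00085337, -0.00142773,  0.00085961, -0.00282017,  0.00032338,
        0.00114589,  0.00101602]), 'joint_efforts': array([ 9.53143535e-04, -5.11512315e+01, -4.67090635e-02, -2.38389999e+01,
        1.08866385e-02,  4.43581841e-03,  2.32771720e-05]), 'position': array([ 0.15627029, -0.65618469,  0.25535686]), 'tcp_rot': array([[ 9.72798262e-01,  2.31653496e-01, -4.46724578e-04],
       [ 2.31653923e-01, -9.72796807e-01,  1.68311311e-03],
       [-4.46732064e-05, -1.74081501e-03, -9.99998484e-01]]), 'wrist_force': array([ 0.37278958, -0.33255998,  0.05282095]), 'ft_torque': array([-5.25555210e-03,  7.98581737e-06,  1.56264798e-02]), 'gripper_force': 0.0, 'finger_gap': 0.08534274224888319}
```

View pics/top0.png

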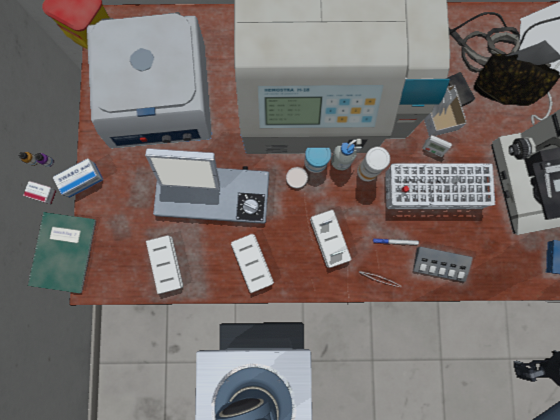

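View pics/scene0.png

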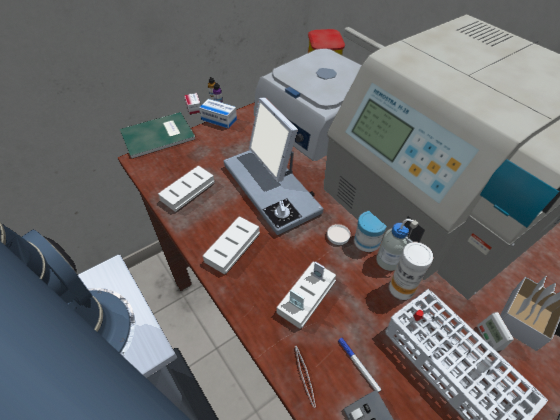

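The top view shows three white racks, at (164,264), (251,264) and (330,238). The one farthest to the robot's right is (330,238), and it is also the only one holding slides, at (325,226) and (336,255). The station is at (212,192), its dial at (251,206), the petri dish at (297,178) and the pen at (395,241). Next I'll measure these and enlarge the rack.

```bash
cat > h.py <<'E'
import numpy as np,cv2
def cloud(n,d,c):
    K=c["K"];v,u=np.mgrid[:420,:560]
    P=np.stack([(u-K[0,2])/K[0,0]*d,(v-K[1,2])/K[1,1]*d,d],-1)
    return P@np.array(c["rotation"]).T+np.array(c["position"])
E
python3 - <<'E'
from h import *
for n,box in(("top",(295,190,380,280)),("scene",(265,250,350,335))):
    d=np.load(n+"0.npy");c=np.load(n+"0.npz");im=cv2.imread(f"pics/{n}0.png")
    W=cloud(n,d,c);np.save(n+"W.npy",W)
    x0,y0,x1,y1=box
    cv2.imwrite(f"pics/c_{n}.png",cv2.resize(im[y0:y1,x0:x1],(400,400),interpolation=cv2.INTER_CUBIC))
a=[cv2.imread(f"pics/c_{n}.png") for n in("top","scene")];cv2.imwrite("pics/crop.png",np.hstack(a))
W=np.load("topW.npy");im=cv2.imread("pics/top0.png").astype(int)
print("bench z",W[285,200],W[250,290])
def rect(m,box,name):
    x0,y0,x1,y1=box;k=np.zeros(m.shape,bool);k[y0:y1,x0:x1]=True;k&=m
    p=W[k];r=cv2.minAreaRect(p[:,:2].astype(np.float32));print(name,k.sum(),r,"z",np.median(p[:,2]))
rect((W[...,2]>.028)&(W[...,2]<.040),(300,200,362,275),"rack top")
rect((W[...,2]>.022)&(W[...,2]<.037),(140,140,280,230),"station base")
k=np.zeros((420,560),bool);k[195:275,300:360]=1
for z0 in(.05,.065):
    p=W[k&(W[...,2]>z0)];print(z0,len(p));
    if len(p):
        n_,l=cv2.connectedComponents((k&(W[...,2]>z0)).astype(np.uint8))
        for i in range(1,n_):
            q=W[l==i]
            if len(q)>5:print(len(q),q.mean(0),cv2.minAreaRect(q[:,:2].astype(np.float32)),q[:,2].max())
for n,b in(("top",(145,145,220,190)),("scene",(250,100,295,180))):
    W=np.load(n+"W.npy");im=cv2.imread(f"pics/{n}0.png").astype(int)
    k=np.zeros((420,560),bool);k[b[1]:b[3],b[0]:b[2]]=1;k&=(im.min(2)>215)&(W[...,2]>.05)
    p=W[k];c=p.mean(0);u,s,vt=np.linalg.svd(p-c);nn=vt[2]*-np.sign(vt[2][0])
    print("panel",n,len(p),c,nn,"yaw",np.degrees(np.arctan2(-nn[1],-nn[0])),"tilt",np.degrees(np.arcsin(nn[2])),p.min(0),p.max(0))
E
```

```text
bench z [0.33173179 0.15018513 0.00336181] [ 0.42853217 -0.10614971 -0.00087739]
rack top 1079 ((0.45859551429748535, -0.2189817726612091), (0.1495080590248108, 0.0650513619184494), 18.691204071044922) z 0.0340414660837427
station base 4319 ((0.6316742300987244, 0.13134261965751648), (0.3919036388397217, 0.22797147929668427), 85.34561157226562) z 0.029923734325736362
0.05 69
27 [ 0.50020017 -0.20405132  0.07723986] ((0.5005813241004944, -0.20475386083126068), (0.003955908119678497, 0.024816660210490227), 17.587371826171875) 0.09169866574323016
25 [ 0.4152272 -0.2308022  0.0811146] ((0.41601336002349854, -0.23276999592781067), (0.003845882136374712, 0.03425495699048042), 18.77764892578125) 0.08764544406000141
0.065 61
22 [ 0.50060402 -0.20439259  0.08173222] ((0.5008165240287781, -0.20467931032180786), (0.0034623665269464254, 0.024816660210490227), 17.587373733520508) 0.09169866574323016
22 [ 0.41574634 -0.2322153   0.08409588] ((0.41603004932403564, -0.232819065451622), (0.003845882136374712, 0.03415129706263542), 18.77764892578125) 0.08764544406000141
panel top 2 [0.64215913 0.09195973 0.21351343] [-0.00079941 -0.64929432  0.76053682] yaw 89.92945716816111 tilt 49.511545401016086 [0.6419189  0.09084883 0.21256528] [0.64239936 0.09307062 0.21446159]
panel scene 45 [0.65364794 0.14773234 0.20243492] [-0.93660656  0.05045512  0.34673106] yaw -3.083550476454596 tilt 20.287501808891992 [0.6210631  0.09396362 0.10219826] [0.66459751 0.23955117 0.21186432]
```

View pics/crop.png

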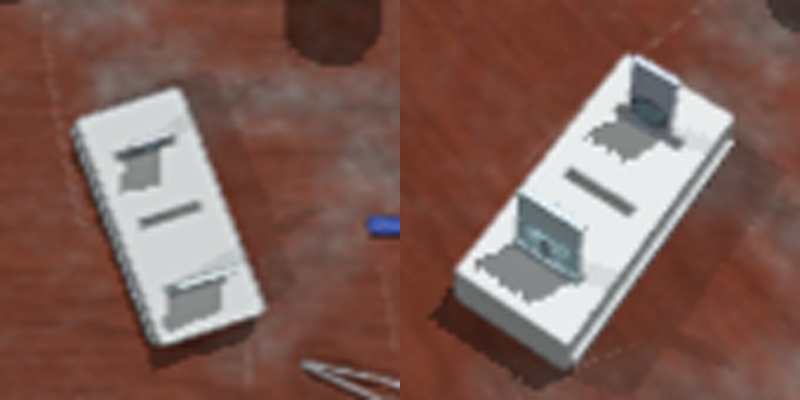

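The crops show the glass chamber in the near slot, wide, at about (0.416,-0.233). The narrow metal slide is in the far slot at (0.500,-0.204). The rack yaw is about 18.7°. Next I'll move above the dial and look from close by, passing the rack on the way.

```bash
cat >> h.py <<'E'
def R(yaw):  # tool down, tool x at yaw
    c,s=np.cos(yaw),np.sin(yaw); return np.array([[c,s,0],[s,-c,0],[0,0,-1.]])
def look(name):
    from rig import sense,camera,camera_params
    s=sense();p,d=camera("wrist");c=camera_params("wrist");T=np.array(c["tool_from_camera"])
    Rt=np.array(s["tcp_rot"]);cc=dict(K=np.array(c["K"]),rotation=Rt@T[:3,:3],position=Rt@T[:3,3]+np.array(s["position"]))
    cv2.imwrite(f"pics/{name}.png",p[:,:,::-1]);W=cloud("w",d,cc);np.savez(name+".npz",W=W,**cc);return p,W,cc
E
python3 - <<'E'
from rig import *
from h import *
W=np.load("topW.npy");print("dial",W[206,251])
D=W[206,251]
print(sense()["joint_pos"],inverse_kinematics([.45,-.21,.3],R(.3)))
try:
    movep([.45,-.21,.3],R(.3)); look("w_rack")
    movep([D[0],D[1],.22],R(0.)); look("w_dial")
except Unreachable as e: print(e)
s=sense();print(s["time_s"],s["position"],s["joint_pos"])
E
```

```text
dial [0.54800855 0.00237236 0.05827485]
[ 1.30812592  0.46938895 -0.04858672  1.53355185  0.02408049  1.1409778
 -0.08230596] [ 0.70402173  0.16182934 -0.39637594  1.8714157   0.06911086  1.12163672
 -0.98853553]
3.1167 [5.48174089e-01 1.79600558e-04 2.20258258e-01] [ 0.32484794  0.34330291 -0.50213345  1.85590202  0.19633688  0.99080367
 -1.83464117]
```

View pics/w_dial.png

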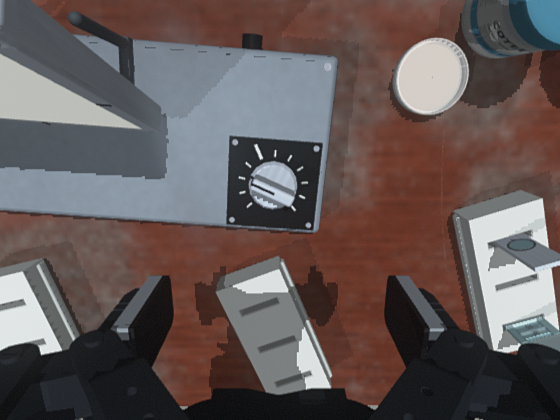

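The wrist view shows the dial at about (272,185), with its pointer at the left and the long tick at (258,153). I'll enlarge that crop and fit the geometry.

Run:
```python
from h import *
z=np.load("w_dial.npz");W=z["W"];im=cv2.imread("pics/w_dial.png")
x0,y0=222,130
cv2.imwrite("pics/dialc.png",cv2.resize(im[y0:y0+105,x0:x0+105],(590,590),interpolation=cv2.INTER_CUBIC))
# knob: points higher than 33
k=np.zeros((420,560),bool);k[140:230,230:320]=1
for a,b in((.033,.05),(.053,.068)):
    p=W[k&(W[...,2]>a)&(W[...,2]<b)];print(len(p),p.mean(0),cv2.minAreaRect(p[:,:2].astype(np.float32)),cv2.minEnclosingCircle(p[:,:2].astype(np.float32)))
# station base edges
m=((W[...,2]>.024)&(W[...,2]<.037)).astype(np.uint8);m[235:]=0;m[:,345:]=0;m[:,:0]=0
p=W[m>0];print(np.median(p[:,2]))
def line(pts):
    vx,vy,x,y=cv2.fitLine(np.float32(pts),cv2.DIST_HUBER,0,.001,.001).ravel();return np.array([vx,vy]),np.array([x,y])
front=[W[np.flatnonzero(m[:,u])[-1],u,:2] for u in range(20,300)]
right=[W[v,np.flatnonzero(m[v])[-1],:2] for v in range(75,225)]
back=[W[np.flatnonzero(m[:,u])[0],u,:2] for u in range(190,325)]
for n,e in(("front",front),("right",right),("back",back)):
    d,c=line(e);print(n,np.degrees(np.arctan2(d[1],d[0])),c)
w=np.load("w_rack.npz")["W"]
```

```text
1162 [0.55652409 0.00431508 0.03734877] ((0.5532966256141663, 0.005398038774728775), (0.03954826667904854, 0.04061330109834671), 52.09355163574219) ((0.5529337525367737, 0.004861418157815933), 0.020873866975307465)
605 [0.55351718 0.00497797 0.0584634 ] ((0.5528513193130493, 0.005212204530835152), (0.03634476289153099, 0.010338032618165016), 64.52728271484375) ((0.553011953830719, 0.0050508095882833), 0.018375391140580177)
0.02905337843232933
front 85.42665 [0.51703125 0.07676674]
right -4.6311116 [ 0.5643892  -0.04032756]
back 85.34274 [0.66051304 0.01952739]
```

View pics/dialc.png

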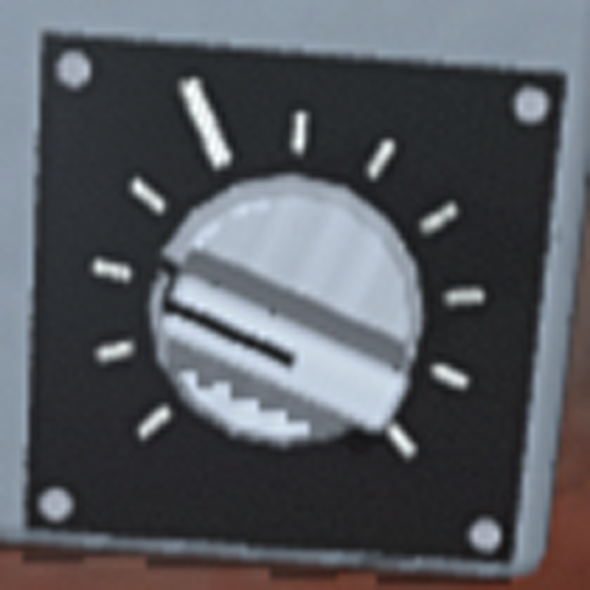

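View pics/w_rack.png

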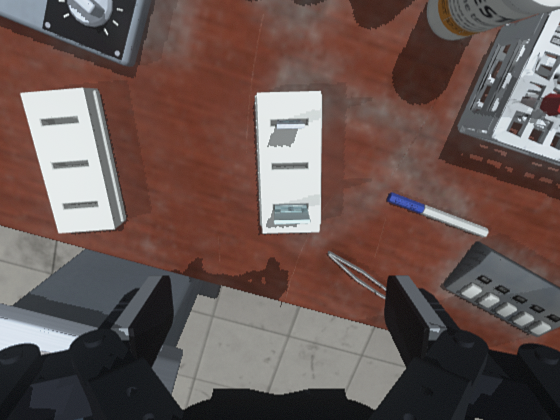

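The crop shows the 11 ticks starting at the lower left. The long tick is the fifth, outer end at crop (190,80). The black pointer line lies at the left end of the bar. The rack view shows the glass chamber at (291,213) and the metal slide at (290,125). I'll compute the angles, check IK for both grip orientations, and measure how far ahead the fingertips stand.

Run:
```python
from rig import *
from h import *
z=np.load("w_dial.npz");A=np.array([.5529,.0051])
def ray(u,v,h):
    r=z["rotation"]@np.array([(u-z["K"][0,2])/z["K"][0,0],(v-z["K"][1,2])/z["K"][1,1],1]);return z["position"]+r*(h-z["position"][2])/r[2]
for n,(a,b) in dict(t0=(155,422),t1=(115,350),t2=(112,270),t3=(148,195),outer=(190,80),inner=(223,163),t5=(300,132),t6=(381,159),t7=(440,217),t8=(465,296),t9=(450,377),t10=(402,443)).items():
    p=ray(222+a/5.62-.5,130+b/5.62-.5,.031)[:2]-A;print(n,np.degrees(np.arctan2(p[1],p[0])).round(1),np.hypot(*p).round(4))
for y in(64.5,-115.5,22.4,-157.6):print(y,inverse_kinematics([.553,.005,.07],R(np.radians(y))))
# chamber in rack view
W=np.load("w_rack.npz")["W"]
k=np.zeros((420,560),bool);k[85:240,250:330]=1
p=W[k&(abs(W[...,2]-.034)<.004)];print("rack",len(p),cv2.minAreaRect(p[:,:2].astype(np.float32)))
n_,l=cv2.connectedComponents((k&(W[...,2]>.06)).astype(np.uint8))
for i in range(1,n_):
    q=W[l==i]
    if len(q)>15:
        top=q[q[:,2]>q[:,2].max()-.012];print(len(q),q.mean(0),q[:,2].max(),cv2.minAreaRect(q[:,:2].astype(np.float32)))
for g in(.03,.012):
    command_gripper(g,30)
    p_,Wd,c=look(f"g{int(g*1000)}");s=sense()
    t=(Wd.reshape(-1,3)-s["position"])@np.array(s["tcp_rot"])
    f=t[(np.linalg.norm(Wd.reshape(-1,3)-c["position"],axis=1)>.02)&(abs(t[:,1])<.05)&(abs(t[:,0])<.013)&(t[:,2]<.07)]
    print(g,s["finger_gap"],f[:,2].max(),np.percentile(f[:,2],98),len(f), f[f[:,2]>f[:,2].max()-.004].mean(0))
print(sense()["time_s"])
```

```text
t0 131.5 0.0273
t1 104.0 0.0271
t2 77.3 0.027
t3 49.8 0.0269
outer 22.0 0.0372
inner 22.6 0.024
t5 -4.9 0.0269
t6 -32.4 0.0269
t7 -59.2 0.0272
t8 -86.4 0.0274
t9 -113.6 0.0276
t10 -140.3 0.0281
64.5 [ 0.38630185  0.59133424 -0.62241659  1.95684714  0.49743893  0.74926346
 -0.97442977]
-115.5 [ 0.72648938  0.86793804 -1.18426159  1.93974254  0.95582893  1.04558769
  1.79686133]
22.4 [ 0.2916107   0.55910851 -0.49246235  1.96220364  0.39278217  0.71445282
 -1.61844724]
-157.6 [ 0.72648938  0.86793804 -1.18426159  1.93974254  0.95582893  1.04558769
  1.06207772]
rack 7385 ((0.45965898036956787, -0.22112569212913513), (0.1505105346441269, 0.06405653059482574), 18.427459716796875)
178 [ 0.50321367 -0.20601915  0.08515061] 0.4165473298228157 ((0.5122100710868835, -0.20438005030155182), (0.025383591651916504, 0.02418704330921173), 14.074110984802246)
401 [ 0.41890557 -0.23430411  0.07793485] 0.4165473298228157 ((0.4704056978225708, -0.22112074494361877), (0.11507031321525574, 0.034760475158691406), 14.79405403137207)
0.03 0.029861968866929933 0.026382067750704556 0.014948695449674492 28881 [-0.00065273 -0.00015075  0.02382607]
0.012 0.011916849746243536 0.023468310289545564 0.01322381426474512 30744 [0.00999807 0.00020119 0.02089938]
4.1083
```

Run:
```python
from rig import *
from h import *
A=[.5529,.0051];r=np.radians
command_gripper(.03,25)
movep([*A,.13],R(r(64.5)))
print("down",move_l([*A,.066],feed=.1,until_force=8),sense()["position"])
command_gripper(.0,25);s=sense();print(s["finger_gap"],s["gripper_force"],s["wrist_force"])
for a in np.linspace(64.5,22.4,5)[1:]:movep([*A,.066],R(r(a)))
sleep(.2);s=sense();print(s["position"],s["wrist_force"],s["ft_torque"])
command_gripper(.03);move_l([*A,.13],feed=.15)
movep([A[0],A[1],.22],R(0.));p,W,c=look("w_dial2")
k=np.zeros((420,560),bool);k[120:250,220:330]=1
q=W[k&(W[...,2]>.053)&(W[...,2]<.068)];print(len(q),cv2.minAreaRect(q[:,:2].astype(np.float32)))
print(sense()["time_s"])
im=cv2.imread("pics/w_dial2.png");cv2.imwrite("pics/dialc2.png",cv2.resize(im[130:235,222:327],(590,590),interpolation=cv2.INTER_CUBIC))
```

```text
down False [0.55332132 0.00533475 0.06637644]
0.009287029851151202 27.04952448606491 [-3.14074464  1.59272116  5.83114604]
[0.55260877 0.00554893 0.06676906] [-4.25334475  0.09065583  7.8501469 ] [0.19166439 0.75476356 0.01959444]
574 ((0.5530188083648682, 0.0050673093646764755), (0.03637169301509857, 0.010163993574678898), 22.72539520263672)
9.0833
```

View pics/dialc2.png

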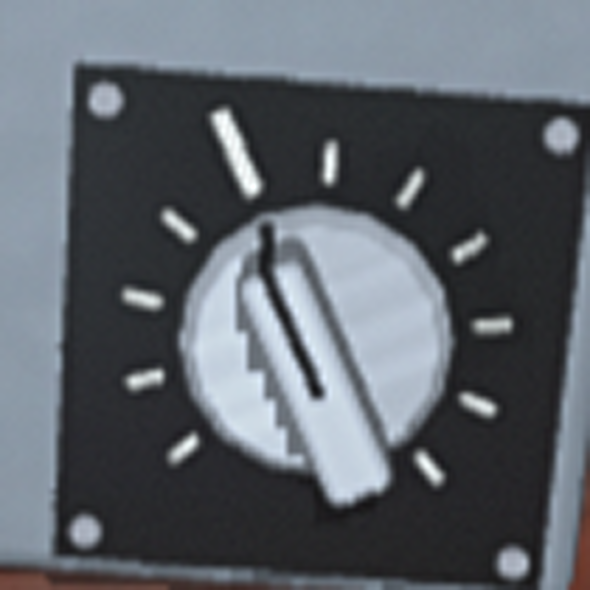

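The bar now stands at 22.7° and the long tick at about 22.3°, and the crop shows the pointer line aimed at the long tick, so the dial is set. Next is the chamber.

```bash
cat >> h.py <<'E'
th,ti=np.radians(-4.6),np.radians(15)
n=np.array([np.cos(th),np.sin(th),0]);t=np.array([-np.sin(th),np.cos(th),0]);zz=np.array([0,0,1.])
px=n*np.cos(ti)-zz*np.sin(ti);pz=n*np.sin(ti)+zz*np.cos(ti)
PC=np.array([.5943,.1168,0])+.03*n+.06*t+.13*zz
RF={s:np.stack([s*t,-s*px,-pz],1)*np.array([1,1,1]) for s in(1,-1)}
for s in RF: RF[s][:,1]=np.cross(RF[s][:,2],RF[s][:,0])
E
python3 - <<'E'
from rig import *
from h import *
C=[.4168,-.2338];r=np.radians
q=inverse_kinematics
for s,y in((1,108.5),(-1,-71.5)):
    print(s,q([*C,.14],R(r(y))),q([*C,.087],R(r(y))),q(PC-.08*px+.0395*pz,RF[s]))
command_gripper(.06)
movep([.40,-.215,.24],R(r(18.5-90)));p,W,c=look("w_ch")
k=np.zeros((420,560),bool);k[:,150:410]=1
m=k&(W[...,2]>.05)&(W[...,2]<.1)&(np.hypot(W[...,0]-C[0],W[...,1]-C[1])<.035)
w=W[m];print(len(w),w.mean(0),w[:,2].max(),cv2.minAreaRect(w[:,:2].astype(np.float32)))
tp=w[w[:,2]>.078];print(len(tp),tp.mean(0),cv2.minAreaRect(tp[:,:2].astype(np.float32)))
print(sense()["time_s"],sense()["joint_pos"])
E
```

```text
1 [ 0.99363386  0.38181054 -0.69117946  2.07727763  0.33963472  0.79369296
  0.41888945] [ 0.96452688  0.47467985 -0.67035651  2.11596128  0.45884573  0.69593009
  0.31083056] [ 0.17958234  0.63100055 -0.76281638  1.62321608  0.28471074  1.27408473
 -0.72183834]
-1 [ 0.49934664  0.30169011 -0.09070789  2.10379381  0.04002963  0.73767441
 -2.43562265] [ 0.49448189  0.3892963  -0.08693234  2.14181465  0.05734199  0.61258203
 -2.45161403] [ 0.38443326  0.82471117 -1.18117958  1.61168076  0.56832465  1.40183637
  2.17058436]
308 [ 0.41739706 -0.23746292  0.08088878] 0.08550970971817157 ((0.41699540615081787, -0.23577775061130524), (0.004030029755085707, 0.03500082343816757), 18.399446487426758)
272 [ 0.41719627 -0.2365377   0.08383377] ((0.4169996678829193, -0.23571240901947021), (0.003888828447088599, 0.03488374501466751), 18.126821517944336)
10.575 [ 0.50411323  0.13042205 -0.11713803  2.04745069  0.01778396  0.964243
 -2.43720725]
```

View pics/w_ch.png

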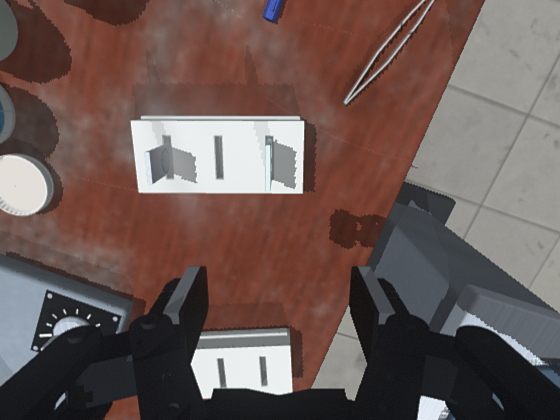

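The chamber's top edge is seen clearly at (269,163): centre (0.4170,-0.2357), 35 x 4 mm, yaw 18.3°. I'll grip the frosted end by its faces with the tips at z≈0.062, then lift it straight up.

Run:
```python
from rig import *
from h import *
C=[.4170,-.2357];r=np.radians;Rg=R(r(108.3))
command_gripper(.04,30)
movep([*C,.17],Rg)
print(move_l([*C,.087],feed=.1,until_force=6),sense()["position"])
command_gripper(0.,30);sleep(.1);s=sense();print(s["finger_gap"],s["gripper_force"],s["wrist_force"],s["position"]);np.save("grip.npy",s["position"])
move_l([*C,.21],feed=.12);s=sense();print(s["finger_gap"],s["wrist_force"],s["time_s"])
off=.0395
Pf=PC-.08*px+off*pz
movep(Pf-.06*px+.03*zz,RF[1])
move_l(Pf,RF[1],feed=.08);sleep(.3);s=sense();print(s["position"]-Pf,s["finger_gap"],s["time_s"],s["tcp_rot"]-RF[1])
for nme in("scene","top"):
    p,d=camera(nme);cv2.imwrite(f"pics/{nme}1.png",p[:,:,::-1]);np.save(f"{nme}1W.npy",cloud(nme,d,camera_params(nme)))
look("w_fin")
a=cv2.imread("pics/scene1.png")[80:240,200:360];b=cv2.imread("pics/w_fin.png")
cv2.imwrite("pics/fin.png",np.hstack([cv2.resize(a,(400,400),interpolation=cv2.INTER_CUBIC),cv2.resize(b,(400,300)).repeat(1,0)[:300].copy() if 0 else cv2.copyMakeBorder(cv2.resize(b,(400,300)),0,100,0,0,0)]))
```

```text
False [ 0.41745269 -0.23584238  0.08744427]
0.003283093261010132 33.21558237075806 [-0.41943469 -0.07755739  5.83030524] [ 0.4173914  -0.23589476  0.08753865]
0.0035361895701377126 [ 0.08394397 -0.14822151 -0.88572129] 16.1083
[-6.84773938e-05  5.16198589e-05  3.22190227e-04] 0.0033001425429179253 19.0667 [[-1.68075038e-04  1.34739404e-04  4.51089757e-04]
 [ 1.35081542e-05  1.61394725e-04 -4.70311531e-05]
 [ 3.40170630e-05  4.53410608e-04 -1.21376365e-04]]
```

View pics/fin.png

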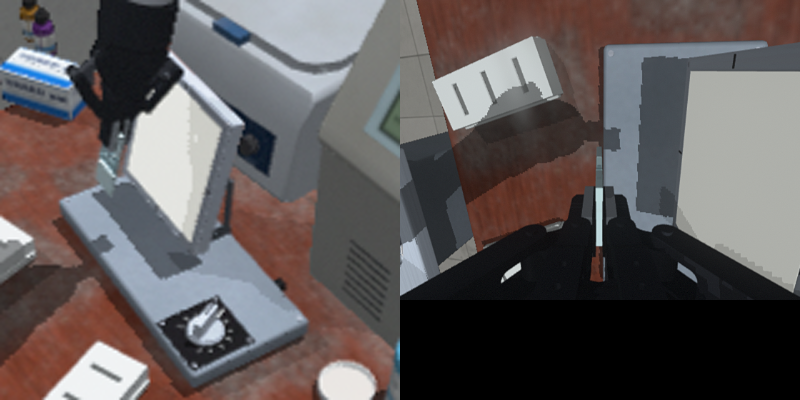

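The scene crop shows the chamber, long side up, in front of the lit panel, and the dial undisturbed. The wrist view shows two of the panel's centring ticks, at about (469,84) and (392,214). I'll use those, the face plane and the chamber's own pixels to check the pose in one common camera.

Run:
```python
from h import *
z=np.load("w_fin.npz");W=z["W"];im=cv2.imread("pics/w_fin.png");g=im.max(2)
def toP(p):d=p-PC;return np.stack([d@px,d@t,d@pz],-1)
Q=toP(W)
k=np.zeros((420,560),bool);k[105:330,490:555]=1;k&=(im.min(2)>140)&(abs(Q[...,0])<.03)
p=W[k];c=p.mean(0);nn=np.linalg.svd(p-c,full_matrices=False)[2][2];nn*=np.sign(nn@px)
print("face",len(p),"normal err deg",np.degrees(np.arcsin([nn@t,nn@pz])),"offset of plane at PC",(c-PC)@nn, np.abs((p-c)@nn).mean())
def hit(u,v):
    r=z["rotation"]@np.array([(u-z["K"][0,2])/z["K"][0,0],(v-z["K"][1,2])/z["K"][1,1],1]);return z["position"]+r*((c-z["position"])@nn)/(r@nn)
for n_,(x0,y0,x1,y1) in dict(left=(455,70,485,100),low=(383,203,402,225)).items():
    s=g[y0:y1,x0:x1];m=s<45;v,u=np.nonzero(m);print(n_,m.sum(),u.mean()+x0,v.mean()+y0,"panel coords",toP(hit(u.mean()+x0,v.mean()+y0)))
for nm,V in(("wrist",W),("scene",np.load("scene1W.npy")),("top",np.load("top1W.npy"))):
    q=toP(V);m=(abs(q[...,0]+.08)<.012)&(abs(q[...,1])<.025)&(q[...,2]<.009)&(q[...,2]>-.05)
    q=q[m];print(nm,len(q),q.mean(0) if len(q) else"",q.min(0) if len(q) else"",q.max(0) if len(q) else "")
W=np.load("scene1W.npy");im=cv2.imread("pics/scene1.png");q=toP(W)
m=(im.min(2)>170)&(abs(q[...,0])<.03)&(abs(q[...,1])<.08)&(abs(q[...,2])<.08);p=W[m];c2=p.mean(0)
print("scene face offset",len(p),q[m].mean(0));f=(abs(q[...,0])<.015)&(abs(q[...,1])<.1)&(q[...,2]>-.1)&(q[...,2]<.1)
print("frame extents",np.percentile(q[f],[.5,99.5],axis=0))
cv2.imwrite("pics/tick.png",np.hstack([cv2.resize(cv2.imread("pics/w_fin.png")[a:a+50,b:b+50],(400,400),interpolation=cv2.INTER_NEAREST) for a,b in((60,445),(190,368))]))
```

```text
face 14577 normal err deg [0.08641423 0.14872518] offset of plane at PC -0.001927903305517711 0.0003304221975340375
left 48 467.1875 85.58333333333333 panel coords [-0.00204183  0.07965084 -0.00239264]
low 7 391.7142857142857 212.28571428571428 panel coords [-0.00171004 -0.00054436 -0.08361599]
wrist 250 [-0.07988892  0.01819426 -0.01202895] [-0.08190532  0.01755221 -0.03768123] [-0.07792002  0.01872409  0.00889274]
scene 123 [-0.08023393 -0.00179026 -0.01496378] [-0.08243441 -0.01887829 -0.03791417] [-0.07477752  0.01856619  0.00765496]
top 14 [-0.08250402  0.01161877 -0.02916164] [-0.08400772  0.0071882  -0.04330411] [-0.08021908  0.01873421 -0.0161116 ]
scene face offset 1341 [-0.00073893 -0.00753657 -0.00437737]
frame extents [[-0.00359749 -0.08665886 -0.08601934]
 [ 0.01452996  0.08241848  0.08469364]]
```

View pics/tick.png

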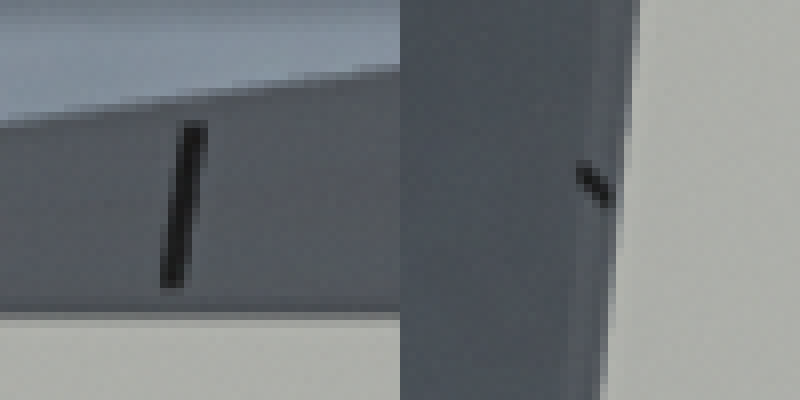

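The face normal agrees within 0.15°. Both cameras put the chamber within about 2 mm of its target, with a small common offset from the panel: about -1.2 mm in x and -1.5 mm in each of y and z. I'll correct that, check the rest of the scene against the start, and hand in.

Run:
```python
from rig import *
from h import *
Pf=PC-.08*px+.0395*pz-.0012*px-.0015*t-.0015*pz
move_l(Pf,RF[1],feed=.02);sleep(.5);s=sense();print(s["position"]-Pf,s["finger_gap"],s["gripper_force"],abs(s["qd"]).max(),s["time_s"])
p,d=camera("top");o=cv2.imread("pics/top0.png")[:,:,::-1]
f=abs(p.astype(int)-o).max(2)
for n_,(x0,y0,x1,y1) in dict(micro=(310,212,345,240),petri=(284,164,311,191),pen=(370,233,422,248)).items():print(n_,(f[y0:y1,x0:x1]>40).sum())
finish_job()
```

```text
[-2.75975326e-07  2.84511004e-05  9.61173113e-06] 0.0035770358231429675 32.28900074958801 0.0018086083588287958 19.9917
micro 0
petri 0
pen 0
the job is handed in; nothing more can be done
```

I handed the job in at about 20 s. The dial points at the long tick, within about half a degree. The arm is holding the chamber still by its frosted end, long side up, about 8 cm in front of the lit face and centred on it to within about 1–2 mm. The metal slide, petri dish and pen show no change from the start.

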